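# Level the inspection plate with spirit level and foot screws

### The arm

A 6-joint arm with a two-finger parallel gripper is mounted at the origin on the work surface. World frame = base frame: x ahead of the robot, y to its left, z up, the work surface at z = 0. Lengths are in mm, angles in rad, forces in N, time in s.
With the tool pointing down it reaches from about 275 to 725 mm from the base axis. Payload 5.6 kg.
Tool frame: the origin (TCP) lies midway between the tips of the shut fingers; the grasp point (between the pads) lies grasp_offset behind it (grasp_offset is the distance from the TCP to the grasp point, in mm); z points along the fingers, x is the direction in which the jaws open and shut, and the axes are right-handed (so a half turn about z gives the same grasp; the last joint's range is limited). The gripper opens to 85 mm and grips with 20 to 120 N. Pads are 22 mm wide; open, the fingers measure 114 mm over their backs; the gripper's body (76 mm by 85 mm) begins 54 mm behind the grasp point. The pads swing forward as they close: fully open they stand 13 mm farther back than shut.
Start: joints at [-0.838, 0.255, 0.108, 0, -1.424, -0.285], TCP at [238.158, -495.755, 198.783] pointing down, gripper open.
Joint ranges: [-2.95, 2.95], [-1.21, 1.97], [-1.09, 1.5], [-2.87, 1.71], [-2.94, -0.07], [-3.05, 3.05]. Speed limits (rad/s): [2.57, 2.57, 3.14, 3.14, 3.14, 3.14].

### API

Orientations are given as a unit quaternion [x, y, z, w].
In Python, from cell import observe, camera, finish_job, grasp_offset gives the robot as it stands. The module is installed in compiled form; this text tells all that it offers.
- The arm moves only by the tool jog_arm, never from a script. Its argument "increments" is text: rows parted by semicolons, each of 4 numbers parted by spaces: the shift along the tool's x, y, z in m, then the turn about the tool's z in degrees. A call has 1 to 12 rows; each row is the pose to reach, as a shift and turn from the pose measured when the call began, along the tool's axes at that moment; what a row does not reach only later rows make up. A row lasts 1/10 s, in which the tool goes at most 50 mm and 8.59 degrees, less where a joint would pass 70% of its speed; a pose out of reach is approached as far as the arm can. A call with a gripper value outside its range is refused whole. "claw" is the finger opening in m, from 0 to 0.0854, set as the call begins (left out, the last holds). The fingers move at their own pace and stop on an object; "force" is the grip in N (left out, the last holds). Time passes only in rows, so rows that repeat a pose let the fingers close. It gives the time, the measured TCP pose, the force and the opening at its end, in the units of the state.
- observe(): the state, without advancing time (a new reading comes with each control period).
- camera(name): name is "side" or "top"; returns a dict with "frame" (420x560x3 uint8, red, green, blue), "fx", "fy", "cx", "cy" (pixels), "k1" (the pictures are not rectified: a ray, as slopes to the right and down, at radius r is drawn at 1 + k1 r^2 times it, then the intrinsics apply), "R" (3x3) and "t" (3): a world point X has camera coordinates R X + t. Camera axes: x right, y down, z forward; pixel columns grow to the right and rows downward; lengths in mm; the calibration is good to about 2 mm. A picture is of the moment at which its call begins. There is no depth.
- finish_job(): hands the job in, once; it reports no verdict.
The state is a dict: "time": time; "joint_positions": joint angles; "dq": joint speeds; "joint_torque": joint torques, N m; "position": TCP position; "tcp_rot": TCP orientation; "wrist_force": force on the tool from outside, world axes, zero at the start; "moment": the same for the moment, N m; "grip_width": opening from 0.0 (shut) to 1.0 (fully open).
Only numpy, scipy, OpenCV 4.12 (cv2) and the standard library are available. Lean on these libraries where they do the work, as an engineer would, in place of code of your own. Each camera call takes 0.05 s, during which the arm holds its last target.

### The job

Level the steel inspection plate. Lay the spirit level on it along the plate's long side and turn the screw knob on the ear at the end of the long side until the bubble rests between the two lines; then pick the level up, lay it across the plate, turn the other knob until the bubble rests between the lines again, and leave the level lying across on the levelled plate. Do not disturb the other things on the bench.

Things in the scene. Friction and masses are not known exactly. Their poses are not given: they have to be found in the camera images.
- level_center (a point): Spirit level: plain aluminium bar 160 long, 32 wide, 36 mm high, 0.4 kg, loose, upright on the bench right of the plate; a round green vial (18 thick, 84 mm long, 5 mm proud) lies along the middle of its top. The point is at its middle, 20 mm above its underside. x along its length, z up out of the vial side. Grip it across its 32 mm width.
- bubble (a joint): White bubble, 18 mm long, in the level's vial: distance (m) from the vial's middle, positive towards the level's +x end. It drifts to the HIGHER end, 6.7 mm per 0.01 rad of slope along the level (at most 30 mm), and needs about 1.5 s to rest. Two black lines stand 13 mm either side of the middle: it is between them within 4 mm of 0.
- level: The same spirit level; origin in the middle of its underside.
- plate_top (a point): Inspection plate: bare steel, 170 (its x) by 220 mm (its y, the long side), 18 mm thick. The point is the middle of its upper face, about 50 mm above the bench; z normal to the face. At the start it slopes up to 0.03 rad each way. It rests on a ball foot under its middle and two foot screws in ears beyond its edges.
- screw_long_grip (a point): Knob of the screw for the slope along the plate's y: black, round, upright axis, 44 mm across, on the ear at plate (0, +175 mm). Point on its axis, 12 mm below its top, 18 above its underside, 78 above the bench. Clockwise from above raises the plate's +y end, 0.02 rad per radian, the other slope unchanged. Stays as left; 0.15 N m; starts 0.5 to 1.4 rad off level.
- screw_short_grip (a point): Knob of the screw for the slope along the plate's x: the same knob, on the ear at plate (+150, 0 mm). Clockwise from above raises the plate's +x side, 0.02 rad per radian, the other slope unchanged. Starts 0.5 to 1.4 rad from its level setting.
- casting: Bystander, to be left alone: the large fork-shaped casting. Origin at its underside.
- test_block: Bystander, to be left alone: the steel disc. Origin at its underside.
- screwdriver: Bystander, to be left alone: the screwdriver. Origin at its underside.
- brush: Bystander, to be left alone: the brush. Origin at its underside.
- small_casting: Bystander, to be left alone: the small casting. Origin at its underside.
Mind the look-alikes: they are no part of the job. Several things look just like the level: the one meant starts nearest to the robot's base.

How it is judged (in metres and radians):
On the way, in this order (a step that is already met when the one before it is completed fails the run):
1. the level lies along the plate's long side, let go, bubble between the lines (4 mm) (angle between the x axis of level_center and the y axis of plate_top, either way round below 0.2 rad and x of level_center in the frame of plate_top between -0.06 and 0.06 m and y of level_center in the frame of plate_top between -0.085 and 0.085 m and z of level_center in the frame of plate_top between 0.016 and 0.024 m and angle between level_center's own z axis and vertical below 0.1 rad and contact force between level and the fingers below 0.05 N and value of joint bubble between -0.004 and 0.004 m and angle between plate_top's own y axis and vertical between 1.5628 and 1.5788 rad), for 0.4 s.
2. the level lies across the plate, let go, bubble between the lines (4 mm) (angle between the x axis of level_center and the x axis of plate_top, either way round below 0.2 rad and x of level_center in the frame of plate_top between -0.06 and 0.06 m and y of level_center in the frame of plate_top between -0.085 and 0.085 m and z of level_center in the frame of plate_top between 0.016 and 0.024 m and angle between level_center's own z axis and vertical below 0.1 rad and contact force between level and the fingers below 0.05 N and value of joint bubble between -0.004 and 0.004 m and angle between plate_top's own x axis and vertical between 1.5628 and 1.5788 rad and angle between plate_top's own y axis and vertical between 1.5628 and 1.5788 rad), for 0.4 s.
At the end, for the whole second after the job is handed in: The level lies flat on the plate across it (within 0.2 rad; its middle within 60 mm in x and 85 mm in y of the plate's middle), let go and at rest, its bubble within 4 mm of the middle, and the plate slopes less than 0.008 rad along both its sides (all of step 2 and linear speed of level below 0.02 m/s and velocity of joint bubble between -0.01 and 0.01 m/s); the robot touches nothing.
It fails at once if the large fork-shaped casting is moved by more than 30 mm (distance of casting from where it was at the start of the episode above 0.03 m).
It fails at once if the steel disc is moved by more than 30 mm (distance of test_block from where it was at the start of the episode above 0.03 m).
It fails at once if the screwdriver is moved by more than 30 mm (distance of screwdriver from where it was at the start of the episode above 0.03 m).
It fails at once if the brush is moved by more than 30 mm (distance of brush from where it was at the start of the episode above 0.03 m).
It fails at once if the small casting is moved by more than 30 mm (distance of small_casting from where it was at the start of the episode above 0.03 m).
It also fails if it takes over 67 s, if anything falls off the work surface, if the arm or the gripper's body presses on something with over 40 N, if the wrist force passes 120 N, or if a joint passes its speed limit or range.

## Working session

There is one attempt and no reset: what is moved stays moved. The work goes in short steps, Python scripts to look and compute and a tool call to move; the robot and the scene stay as the last step left them, time stands still between calls to the robot, and variables do not carry over. Pictures are saved under pics/ and viewed, and the job is handed in when it is done.

Besides the shell and the picture viewer there is one more tool, called after "Call:" by a JSON object that holds its "fn" and its "kwargs". jog_arm: Moves the arm, as the interface text tells. Its arguments: {"type":"object","properties":{"increments":{"type":"string"},"claw":{"type":"number"},"force":{"type":"number"}},"required":["increments"]}

```bash
mkdir -p pics
cat > h.py <<'E'
import numpy as np, cv2
from cell import observe, camera, finish_job, grasp_offset
def shot(n,f):
    c=camera(n); cv2.imwrite('pics/'+f+'.png',cv2.cvtColor(c['frame'],cv2.COLOR_RGB2BGR)); return c
def ray(c,u,v):
    K=np.array([[c['fx'],0,c['cx']],[0,c['fy'],c['cy']],[0,0,1.]])
    p=cv2.undistortPoints(np.array([[[u,v]]],float),K,np.array([c['k1'],0,0,0.]))[0,0]
    # refine: exact inverse of 1+k1 r^2
    R=np.array(c['R']);t=np.array(c['t'])
    return -R.T@t, R.T@np.array([p[0],p[1],1.])
def onz(c,u,v,z):
    o,d=ray(c,u,v); return o+d*(z-o[2])/d[2]
def proj(c,X):
    p=np.array(c['R'])@np.array(X,float)+np.array(c['t']); x,y=p[:2]/p[2]; f=1+c['k1']*(x*x+y*y)
    return c['fx']*x*f+c['cx'],c['fy']*y*f+c['cy']
E
python3 - <<'E'
from h import *
print(grasp_offset if not callable(grasp_offset) else grasp_offset()); print(observe())
for n in('top','side'):
    c=shot(n,n+'0'); print(n,{k:c[k] for k in c if k!='frame'})
E
```

```text
18.700000000000003
{'time': 0.0, 'joint_positions': array([-8.38380903e-01,  2.55750531e-01,  1.07010742e-01, -4.80341271e-04,
       -1.42388716e+00, -2.84623525e-01]), 'dq': array([-0.00041446,  0.00114187, -0.00141443, -0.00022298,  0.00104244,
       -0.00118444]), 'joint_torque': array([ 8.59977426e-04, -3.86631882e+01,  2.37950742e+01,  5.36550969e+00,
       -5.98416809e-03,  1.80965702e-05]), 'position': array([ 237.96448103, -495.24412088,  197.89558308]), 'tcp_rot': array([ 5.32488061e-01,  8.46436986e-01,  4.78707928e-04, -8.15513212e-04]), 'wrist_force': array([-0.55882592, -0.42840562, -0.07071755]), 'moment': array([-0.00518115,  0.03117821, -0.01089106]), 'grip_width': 1.0011507598087763}
top {'fx': 493.7257755709093, 'fy': 493.7257755709093, 'cx': 276.0145406231863, 'cy': 212.66588621695072, 'k1': 0.023220940457971535, 'R': array([[ 0.00329907, -0.99998266, -0.00487742],
       [-0.97620472, -0.00216298, -0.21684018],
       [ 0.21682587,  0.00547673, -0.97619493]]), 't': array([ -38.1597551 ,  505.31512303, 1401.73825414])}
side {'fx': 409.6114317618939, 'fy': 409.6114317618939, 'cx': 283.3491486606105, 'cy': 209.6861205510006, 'k1': 0.02253747881230557, 'R': array([[-0.94264822, -0.33375916,  0.00437789],
       [-0.21820131,  0.60624265, -0.76476012],
       [ 0.25259163, -0.72185502, -0.64430023]]), 't': array([450.15576542, 185.51628202, 942.76219861])}
```

View pics/top0.png

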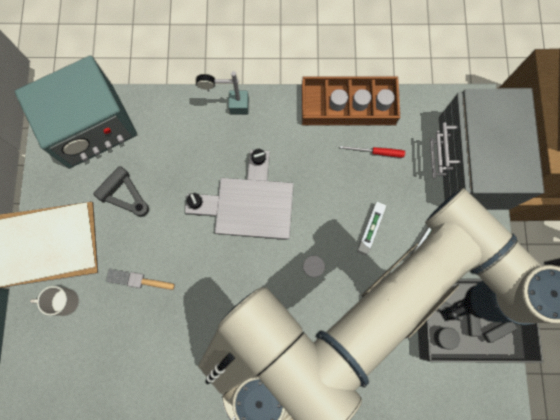

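View pics/side0.png

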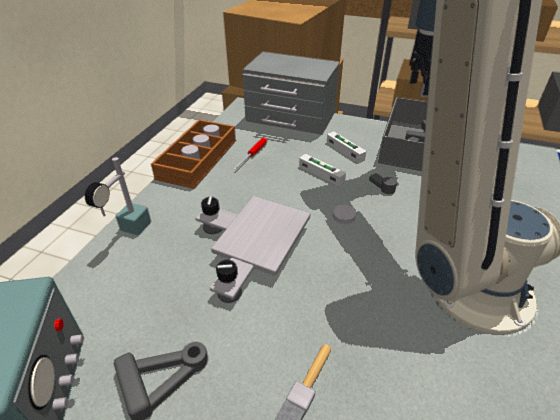

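The two candidates for the level are at side (321,167), which is top (373,225), and side (346,146), which is top ~(425,240) and mostly hidden by the arm. Next I'll measure both, along with the plate and knobs.

```bash
cat > m.py <<'E'
from h import *
t=camera('top');s=camera('side')
for u,v in((321,167),(346,146)):
    p=onz(s,u,v,36);print('side lvl',p.round(),np.hypot(*p[:2]).round())
print('top lvl',onz(t,373,225,38).round())
def near(c,uv,n,w,h,k):
    u,v=uv;cr=c['frame'][v-h:v+h,u-w:u+w];cv2.imwrite('pics/'+n+'.png',cv2.cvtColor(cv2.resize(cr,None,fx=k,fy=k,interpolation=cv2.INTER_CUBIC),cv2.COLOR_RGB2BGR))
near(t,(240,195),'tplate',65,55,6);near(s,(255,230),'splate',70,60,5)
near(s,(335,155),'slev',50,35,8);near(t,(395,230),'tlev',60,45,6)
E
python3 m.py
```

```text
side lvl [ 465. -310.   36.] 559.0
side lvl [ 420. -457.   36.] 620.0
top lvl [ 472. -324.   38.]
```

View pics/tplate.png

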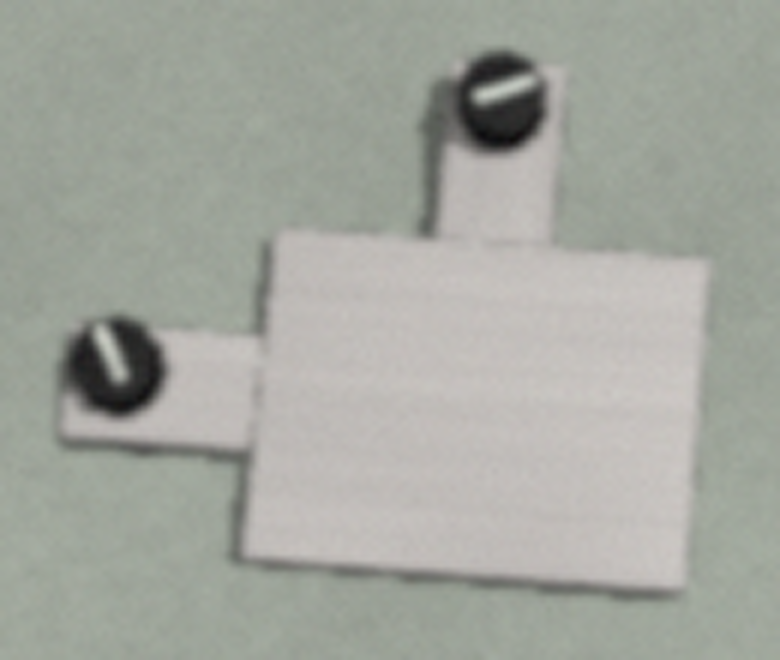

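View pics/splate.png

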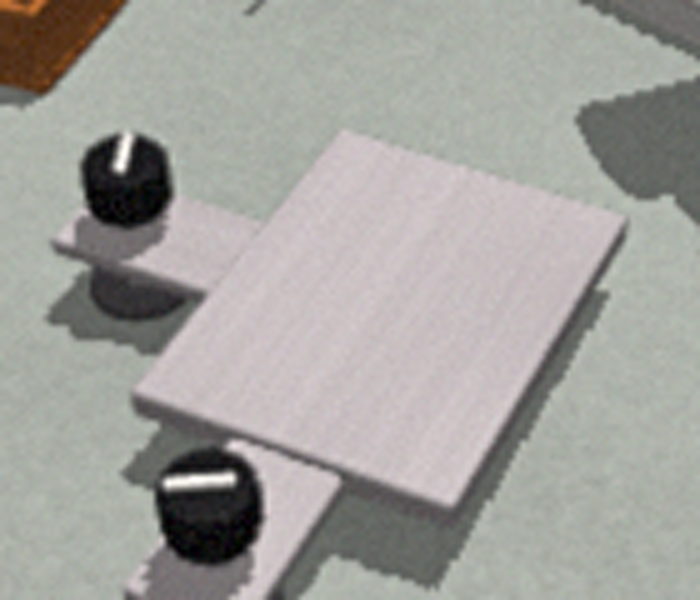

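View pics/slev.png

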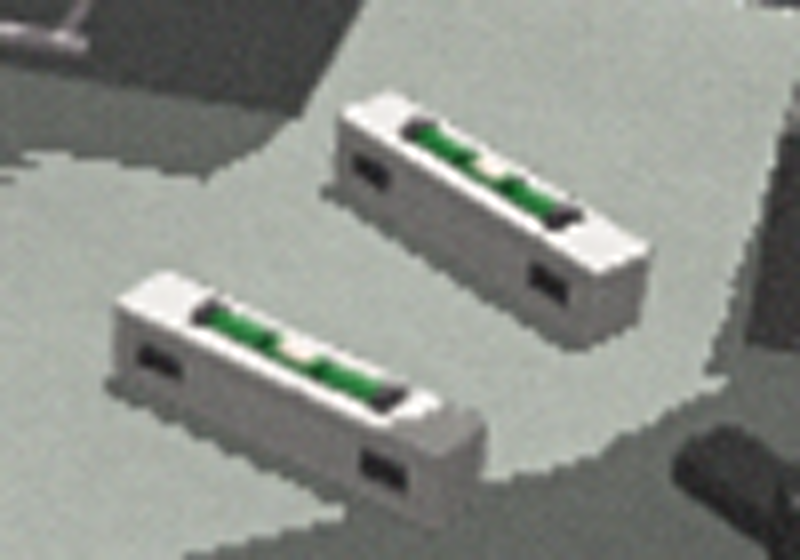

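View pics/tlev.png

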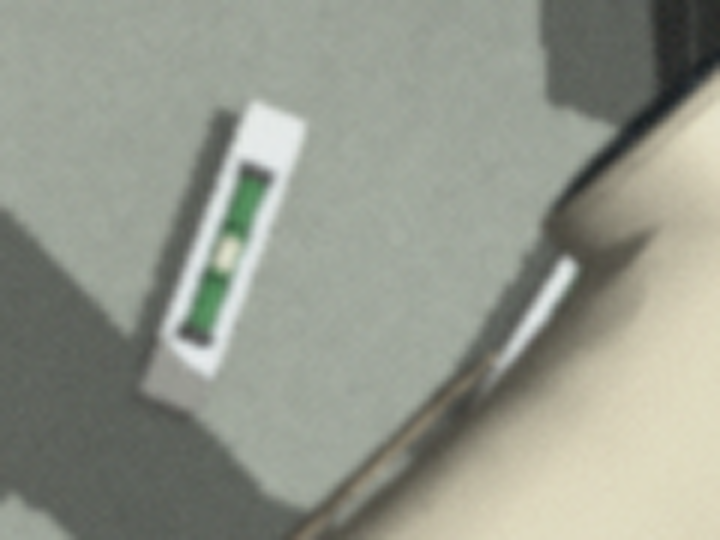

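Both levels look identical. The near one at (465,-320) is about 560 mm from the base and the other about 620 mm, so I choose the near one. In the top crop the long-side knob is on the left (world +y) and the short-side knob is at the top (world +x).

```bash
cat > m2.py <<'E'
from h import *
t=camera('top');s=camera('side')
T=lambda a,b:(175+a/6-.5+.08,140+b/6-.5+.08); S=lambda a,b:(185+a/5-.4,170+b/5-.4)
ct=[onz(t,*T(*p),50) for p in((275,230),(710,262),(685,592),(243,558))]
cs=[onz(s,*S(*p),50) for p in((133,395),(345,130),(628,220),(455,510))]
for n,c in(('top',ct),('side',cs)):
    c=np.array(c)[:,:2];print(n,c.round(),'ctr',c.mean(0).round(1),[np.linalg.norm(c[i]-c[(i+1)%4]).round() for i in range(4)])
c=np.array(ct);yd=(c[0]+c[3]-c[1]-c[2])[:2];print('y dir deg from +y',np.degrees(np.arctan2(-yd[0],yd[1])))
def mask_k(cam,u0,u1,v0,v1):
    f=cam['frame'][v0:v1,u0:u1].astype(int);m=(f.max(2)<75).astype(np.uint8)
    n,l,st,ce=cv2.connectedComponentsWithStats(m);i=1+st[1:,4].argmax();print(st[i],ce[i])
    return ce[i][0]+u0,ce[i][1]+v0
for b in((180,208,188,214),(245,275,146,170)):
    p=mask_k(t,*b);print('knob top',p,onz(t,*p,86).round(1))
# level from top, vial green
f=t['frame'];hsv=cv2.cvtColor(f,cv2.COLOR_RGB2HSV)
m=cv2.inRange(hsv,(45,90,40),(85,255,255));m[:, :340]=0;m[:,410:]=0;m[:190]=0;m[260:]=0
pts=np.argwhere(m)[:,::-1].astype(float);q=np.array([onz(t,u,v,38)[:2] for u,v in pts])
r=cv2.minAreaRect(q.astype(np.float32));print('vial',len(q),r)
# level top corners
for a,b in((252,100),(308,122),(142,390),(190,412)):
    print(onz(t,335+a/6-.4,185+b/6-.4,36).round(1))
E
python3 m2.py
```

```text
top [[613. 131.]
 [597. -87.]
 [430. -74.]
 [446. 142.]] ctr [521.7  27.9] [np.float64(219.0), np.float64(168.0), np.float64(217.0), np.float64(167.0)]
side [[613. 130.]
 [597. -92.]
 [429. -72.]
 [445. 146.]] ctr [520.9  28. ] [np.float64(222.0), np.float64(170.0), np.float64(218.0), np.float64(169.0)]
y dir deg from +y -4.2866755039382065
[  6   5  16  16 139] [14.03597122 13.42446043]
knob top (np.float64(194.0359712230216), np.float64(201.42446043165467)) [531.5 201.1  86. ]
[  6   3  14  16 126] [12.4047619  11.44444444]
knob top (np.float64(257.4047619047619), np.float64(157.44444444444446)) [666.   18.7  86. ]
vial 36 ((467.8216857910156, -321.9501647949219), (6.524376392364502, 74.2626953125), 67.92615509033203)
[ 545.4 -338.4   36. ]
[ 534.2 -365.8   36. ]
[ 399.1 -278.7   36. ]
[ 388.3 -301.7   36. ]
```

```bash
cat > go.py <<'E'
import sys
from h import *
from scipy.spatial.transform import Rotation as Ro
def go(x,y,z,ang):
    o=observe();R=Ro.from_quat(o['tcp_rot']).as_matrix()
    d=R.T@(np.array([x,y,z])-o['position'])
    a=np.degrees(np.arctan2(R[1,0],R[0,0])); tz=(a-ang+180)%360-180
    print('t',round(o['time'],2),'pos',o['position'].round(1),'ang',a.round(1),'q6',np.degrees(o['joint_positions'][5]).round(1),'F',o['wrist_force'].round(1),'grip',(o['grip_width']*85.4).round(1))
    print('shift m',(d/1000).round(4),'turn deg',tz.round(1))
if __name__=='__main__': go(*map(float,sys.argv[1:]))
E
python3 go.py 467 -321.5 110 67.5
```

```text
Traceback (most recent call last):
  File "go.py", line 10, in <module>
    if __name__=='__main__': go(*map(float,sys.argv[1:]))
                             ~~^^^^^^^^^^^^^^^^^^^^^^^^^^
  File "go.py", line 8, in go
    print('t',round(o['time'],2),'pos',o['position'].round(1),'ang',a.round(1),'q6',np.degrees(o['joint_positions'][5]).round(1),'F',o['wrist_force'].round(1),'grip',(o['grip_width']*85.4).round(1))
                                                                                                                                                                      ^^^^^^^^^^^^^^^^^^^^^^^^^^^^
AttributeError: 'float' object has no attribute 'round'
```

```bash
sed -i "s/(o\['grip_width'\]\*85.4).round(1)/round(o['grip_width']*85.4,1)/" go.py
python3 go.py 467 -321.5 110 67.5
```

```text
t 0.3 pos [ 238.1 -495.6  198.5] ang 115.7 q6 -16.3 F [ 0.3 -0.6  1. ] grip 85.0
shift m [0.0578 0.2818 0.0885] turn deg 48.2
```

Call:
{"fn": "jog_arm", "kwargs": {"increments": "0.012 0.045 0 8;0.022 0.09 0 16;0.032 0.135 0.02 24;0.042 0.18 0.04 32;0.05 0.23 0.065 40;0.058 0.282 0.0885 48.2;0.058 0.282 0.0885 48.2;0.058 0.282 0.0885 48.2;0.058 0.282 0.0885 48.2", "claw": 0.08}}

```text
time: 1.2
position: [467.2, -321.0, 109.8]
tcp_rot: [0.831, 0.556, -0.0, -0.001]
wrist_force: [-0.4, 0.5, 0.1]
grip_width: 0.941
```

Run:
```python
from h import *
from go import go
t=shot('top','t1');s=shot('side','s1')
go(467,-321.5,5,67.5)
```

```text
t 1.3 pos [ 466.9 -321.9  110.7] ang 67.4 q6 -93.8 F [-0.1  0.7  0.1] grip 79.8
shift m [ 4.000e-04 -1.000e-04  1.057e-01] turn deg -0.1
```

View pics/s1.png

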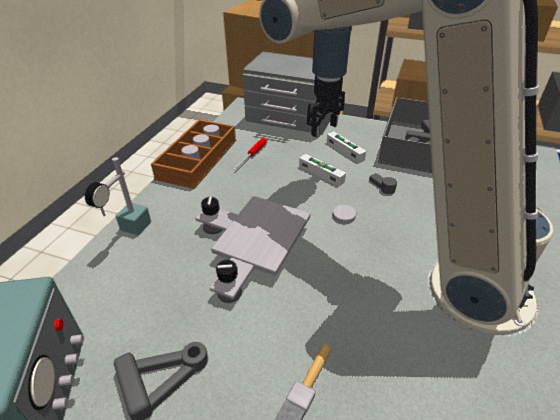

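View pics/t1.png

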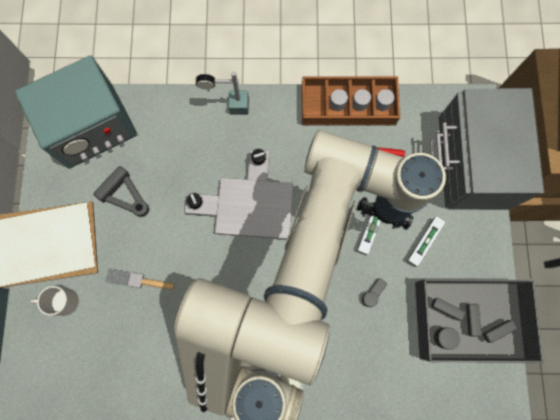

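Two levels only: the target at top (370,232) and the other at (427,241). With the arm cleared, no third one shows near the base. The steel disc isn't visible in the top view, and the small casting is at (373,292). I'm going down on the target.

Run:
```python
from h import *
for n in('side','top'):
    c=camera(n);print(n,np.round(proj(c,(467,-321.5,120)),1),np.round(proj(c,(467,-321.5,38)),1))
    u,v=map(int,proj(c,(467,-321.5,75)));cr=c['frame'][v-50:v+50,u-60:u+60]
    cv2.imwrite(f'pics/c1{n}.png',cv2.cvtColor(cv2.resize(cr,None,fx=5,fy=5),cv2.COLOR_RGB2BGR))
```

```text
side [323.1 141.2] [321.3 164.3]
top [377.5 221.3] [372.1 226.8]
```

View pics/c1side.png

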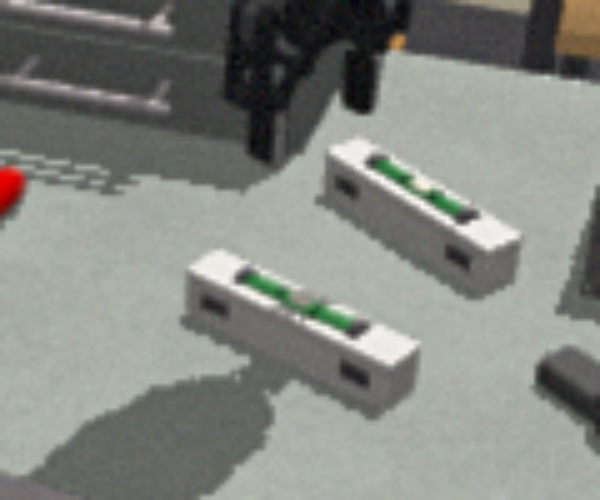

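View pics/c1top.png

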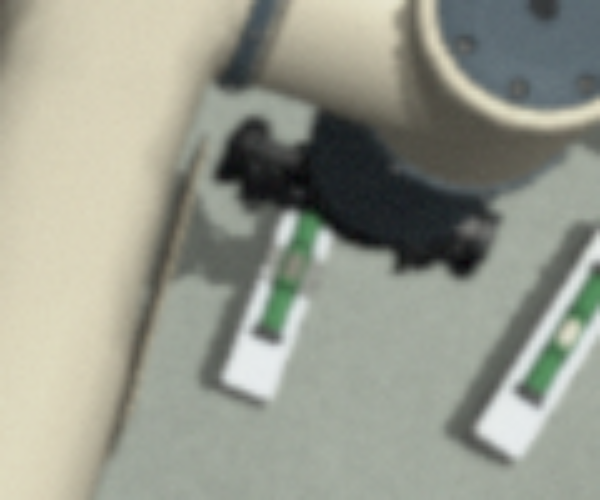

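Run:
```python
from h import *
for n in('side','top'):
    c=camera(n)
    for s in(1,-1):
        for z in(110,123,150,200): print(n,s,z,np.round(proj(c,(467+s*17,-321.5+s*42,z)),1))
```

```text
side 1 110 [313.4 150.2]
side 1 123 [313.6 146.3]
side 1 150 [314.1 138.1]
side 1 200 [315.1 122.3]
side -1 110 [331.9 138.3]
side -1 123 [332.2 134.6]
side -1 150 [333.  126.5]
side -1 200 [334.4 111.1]
top 1 110 [361.7 216.1]
top 1 123 [362.5 215.1]
top 1 150 [364.1 213. ]
top 1 200 [367.3 208.9]
top -1 110 [392.1 227.9]
top -1 123 [393.1 227.1]
top -1 150 [395.4 225.2]
top -1 200 [399.7 221.6]
```

The fingertips appear about 30 mm higher in the side view than the stated pose gives. I'll go down part way and check again.

Call:
{"fn": "jog_arm", "kwargs": {"increments": "0 0 0.03 0;0 0 0.06 0;0 0 0.06 0"}}

```text
time: 1.8
position: [463.6, -320.7, 47.0]
tcp_rot: [0.832, 0.554, -0.001, -0.003]
wrist_force: [-0.8, 0.4, -0.4]
grip_width: 0.937
```

Run:
```python
from h import *
from go import go
go(467,-321.5,5,67.5)
for n in('side',):
    c=camera(n)
    u,v=map(int,proj(c,(467,-321.5,75)));cr=c['frame'][v-50:v+50,u-60:u+60]
    cv2.imwrite(f'pics/c2{n}.png',cv2.cvtColor(cv2.resize(cr,None,fx=5,fy=5),cv2.COLOR_RGB2BGR))
```

```text
t 1.8 pos [ 463.6 -320.7   47. ] ang 67.3 q6 -93.8 F [-0.8  0.4 -0.4] grip 80.0
shift m [0.0005 0.0038 0.042 ] turn deg -0.2
```

View pics/c2side.png

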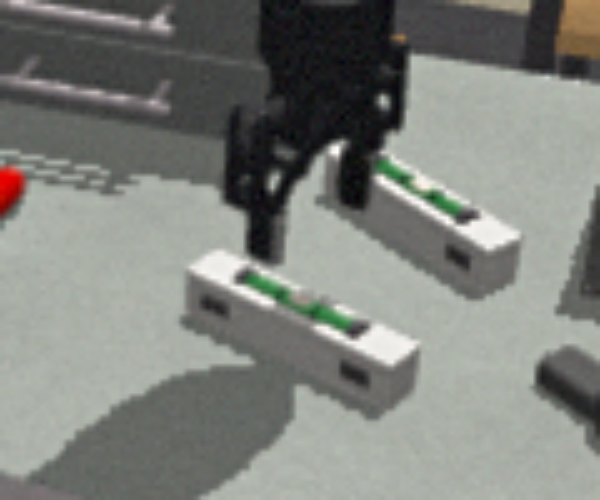

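Run:
```python
from h import *
c=camera('top')
print([np.round(proj(c,(464+s*17,-321+s*42,z)),1) for s in(1,-1) for z in (60,95)])
u,v=374,224;cr=c['frame'][v-50:v+50,u-60:u+60]
cv2.imwrite(f'pics/c2top.png',cv2.cvtColor(cv2.resize(cr,None,fx=6,fy=6),cv2.COLOR_RGB2BGR))
```

```text
[array([358.7, 220.6]), array([360.7, 218.2]), array([388.1, 232.2]), array([390.8, 230. ])]
```

View pics/c2top.png

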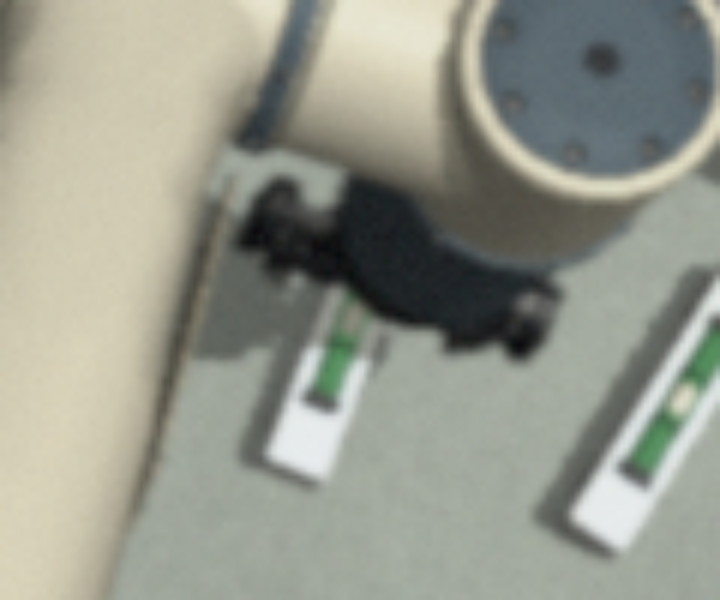

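Call:
{"fn": "jog_arm", "kwargs": {"increments": "0.001 0.003 0.02 0;0.001 0.003 0.038 0;0.001 0.003 0.038 0;0.001 0.003 0.038 0"}}

```text
time: 2.3
position: [470.7, -323.5, 15.2]
tcp_rot: [0.832, 0.555, 0.0, 0.001]
wrist_force: [0.0, -0.4, 0.1]
grip_width: 0.938
```

Run:
```python
from h import *
from go import go
go(467,-321.5,5,67.5)
for n in('side',):
    c=camera(n)
    u,v=321,154;cr=c['frame'][v-50:v+50,u-60:u+60]
    cv2.imwrite(f'pics/c3{n}.png',cv2.cvtColor(cv2.resize(cr,None,fx=5,fy=5),cv2.COLOR_RGB2BGR))
```

```text
t 2.3 pos [ 470.7 -323.5   15.2] ang 67.4 q6 -93.9 F [ 0.  -0.4  0.1] grip 80.1
shift m [ 0.0004 -0.0042  0.0102] turn deg -0.1
```

View pics/c3side.png

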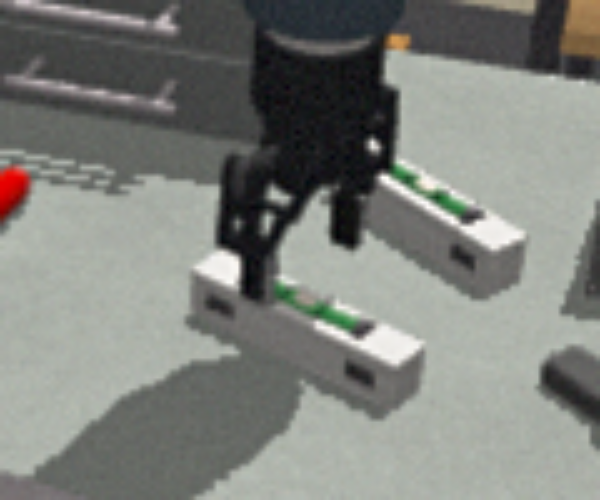

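Call:
{"fn": "jog_arm", "kwargs": {"increments": "0 -0.004 0.012 0;0 -0.004 0.012 0;0 -0.004 0.012 0"}}

```text
time: 2.65
position: [468.0, -322.4, 4.7]
tcp_rot: [0.832, 0.555, 0.001, 0.002]
wrist_force: [0.4, 0.2, 0.7]
grip_width: 0.939
```

Call:
{"fn": "jog_arm", "kwargs": {"increments": "0 0 0 0;0 0 0 0;0 0 0 0;0 0 0 0;0 0 0 0;0 0 0 0", "claw": 0.02, "force": 40}}

```text
time: 3.25
position: [468.0, -322.6, 4.7]
tcp_rot: [0.832, 0.555, 0.001, 0.003]
wrist_force: [-1.5, -1.7, 0.9]
grip_width: 0.238
```

Run:
```python
from h import *
from go import go
go(467,-321.5,5,67.5)
for n in('side',):
    c=camera(n)
    u,v=321,154;cr=c['frame'][v-50:v+50,u-60:u+60]
    cv2.imwrite(f'pics/c4{n}.png',cv2.cvtColor(cv2.resize(cr,None,fx=5,fy=5),cv2.COLOR_RGB2BGR))
```

```text
t 3.25 pos [ 468.  -322.6    4.7] ang 67.4 q6 -93.9 F [-1.5 -1.7  0.9] grip 20.3
shift m [ 0.0006 -0.0013 -0.0003] turn deg -0.1
```

View pics/c4side.png

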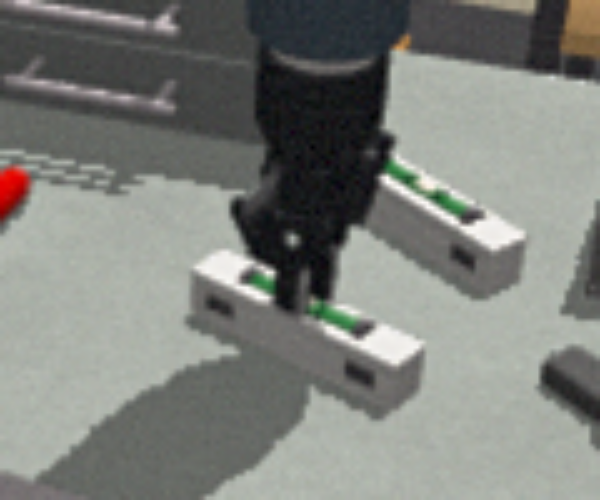

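The fingers closed at the vial's height, above the bar, so the true tips sit about 30 mm higher than the reported TCP. I'll open and go lower in small steps, watching the force.

Call:
{"fn": "jog_arm", "kwargs": {"increments": "0 0 -0.008 0;0 0 -0.008 0;0 0 -0.008 0;0 0 -0.008 0;0 0 0.01 0;0 0 0.015 0;0 0 0.02 0;0 0 0.02 0", "claw": 0.075}}

```text
time: 4.1
position: [467.7, -322.5, -15.8]
tcp_rot: [0.832, 0.555, 0.0, 0.002]
wrist_force: [-0.7, 0.8, 0.6]
grip_width: 0.878
```

Run:
```python
from h import *
from go import go
go(467,-321.5,-25,67.5)
for n in('side',):
    c=camera(n)
    u,v=321,154;cr=c['frame'][v-50:v+50,u-60:u+60]
    cv2.imwrite(f'pics/c5{n}.png',cv2.cvtColor(cv2.resize(cr,None,fx=5,fy=5),cv2.COLOR_RGB2BGR))
```

```text
t 4.1 pos [ 467.7 -322.5  -15.8] ang 67.4 q6 -93.9 F [-0.7  0.8  0.6] grip 74.9
shift m [ 0.0007 -0.001   0.0092] turn deg -0.1
```

View pics/c5side.png

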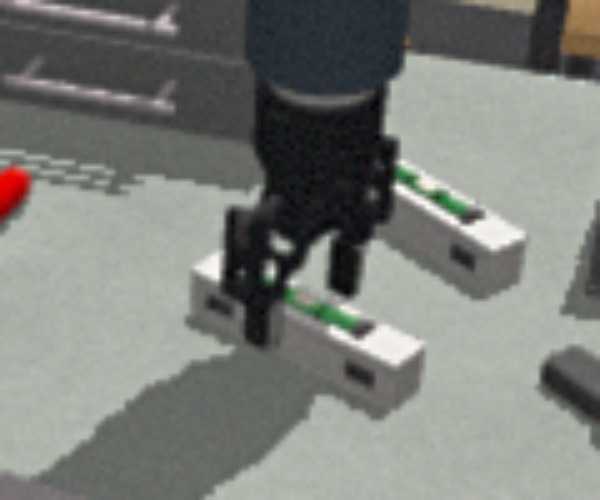

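Call:
{"fn": "jog_arm", "kwargs": {"increments": "0 -0.001 0.008 0;0 -0.001 0.013 0;0 -0.001 0.013 0;0 -0.001 0.013 0"}}

```text
time: 4.55
position: [467.0, -322.3, -28.4]
tcp_rot: [0.832, 0.555, 0.001, 0.002]
wrist_force: [0.3, -0.3, 0.2]
grip_width: 0.881
```

Call:
{"fn": "jog_arm", "kwargs": {"increments": "0 0 0 0;0 0 0 0;0 0 0 0;0 0 0 0;0 0 0 0;0 0 0 0", "claw": 0.01, "force": 60}}

```text
time: 5.15
position: [467.3, -323.1, -27.7]
tcp_rot: [0.832, 0.555, 0.0, 0.003]
wrist_force: [-1.7, -2.7, 5.9]
grip_width: 0.368
```

Run:
```python
from h import *
from go import go
go(467,-321.5,-25,67.5)
for n in('side',):
    c=camera(n)
    u,v=321,154;cr=c['frame'][v-50:v+50,u-60:u+60]
    cv2.imwrite(f'pics/c6{n}.png',cv2.cvtColor(cv2.resize(cr,None,fx=5,fy=5),cv2.COLOR_RGB2BGR))
```

```text
t 5.15 pos [ 467.3 -323.1  -27.7] ang 67.5 q6 -93.9 F [-1.7 -2.7  5.9] grip 31.4
shift m [ 0.0013 -0.0008 -0.0027] turn deg -0.0
```

View pics/c6side.png

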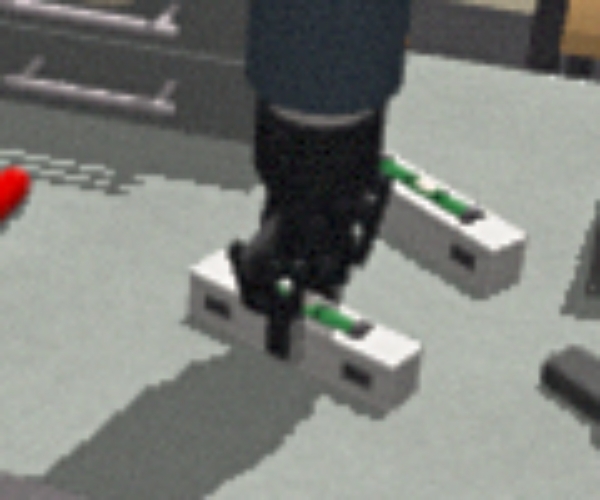

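Gripped: the opening reads 31.4 mm, which matches the 32 mm bar. Now lift and carry.

Call:
{"fn": "jog_arm", "kwargs": {"increments": "0 0 -0.03 0;0 0 -0.06 0;0 0 -0.09 0;0 0 -0.11 0"}}

```text
time: 5.6
position: [466.7, -321.7, 82.9]
tcp_rot: [0.832, 0.555, 0.001, 0.002]
wrist_force: [0.5, -0.4, -4.7]
grip_width: 0.361
```

```bash
python3 go.py 521 28 80 175.7
```

```text
t 5.6 pos [ 466.7 -321.7   82.9] ang 67.4 q6 -93.9 F [ 0.5 -0.4 -4.7] grip 30.8
shift m [ 0.3437 -0.0841  0.0021] turn deg -108.3
```

Call:
{"fn": "jog_arm", "kwargs": {"increments": "0.03 -0.007 0 -8.5;0.06 -0.014 0 -17;0.09 -0.022 0 -25.5;0.12 -0.03 0 -34;0.15 -0.037 0 -42.5;0.18 -0.044 0 -51;0.21 -0.052 0 -59.5;0.24 -0.06 0 -68;0.27 -0.067 0 -76.5;0.3 -0.074 0 -85;0.325 -0.08 0 -93.5;0.344 -0.084 0 -102"}}

```text
time: 6.8
position: [519.6, 30.3, 80.2]
tcp_rot: [0.089, 0.996, -0.001, 0.0]
wrist_force: [0.4, 0.4, -4.6]
grip_width: 0.362
```

```bash
python3 go.py 521 28 27 175.7
```

```text
t 6.8 pos [519.6  30.3  80.2] ang 169.8 q6 -30.9 F [ 0.4  0.4 -4.6] grip 30.9
shift m [-0.0018 -0.0019  0.0532] turn deg -5.9
```

Call:
{"fn": "jog_arm", "kwargs": {"increments": "-0.002 -0.002 0.01 -5.9;-0.002 -0.002 0.03 -5.9;-0.002 -0.002 0.045 -5.9;-0.002 -0.002 0.05 -5.9;-0.002 -0.002 0.05 -5.9"}}

```text
time: 7.3
position: [519.7, 27.9, 28.7]
tcp_rot: [0.038, 0.999, -0.001, -0.002]
wrist_force: [0.6, 0.4, -5.4]
grip_width: 0.367
```

Run:
```python
from h import *
from go import go
go(521,28,22,175.7)
c=camera('side')
u,v=270,220;cr=c['frame'][v-60:v+60,u-75:u+75]
cv2.imwrite(f'pics/c7side.png',cv2.cvtColor(cv2.resize(cr,None,fx=5,fy=5),cv2.COLOR_RGB2BGR))
```

```text
t 7.3 pos [519.7  27.9  28.7] ang 175.7 q6 -24.7 F [ 0.6  0.4 -5.4] grip 31.4
shift m [-0.0013  0.0003  0.0067] turn deg -0.0
```

View pics/c7side.png

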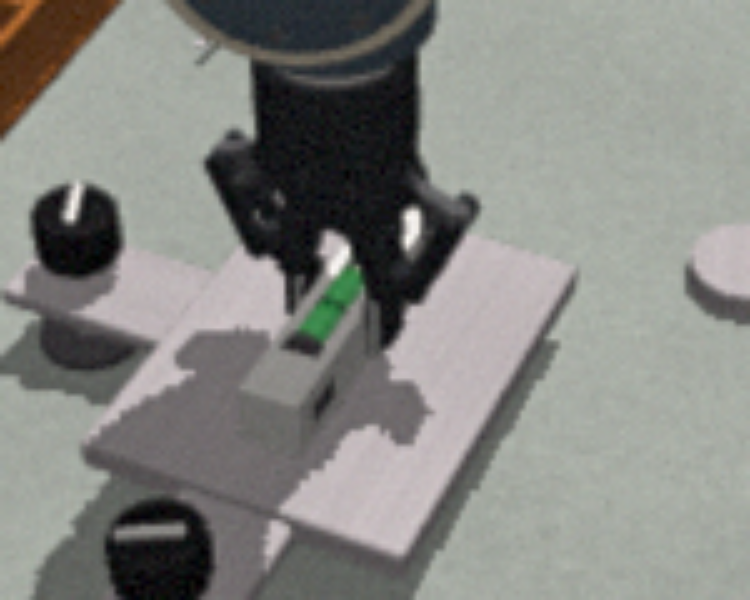

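Nearly on the plate and well aligned. Lower it until contact.

Call:
{"fn": "jog_arm", "kwargs": {"increments": "0 0 0.003 0;0 0 0.005 0;0 0 0.005 0"}}

```text
time: 7.65
position: [520.6, 27.9, 24.8]
tcp_rot: [0.038, 0.999, -0.001, -0.001]
wrist_force: [-0.0, -1.6, -6.1]
grip_width: 0.365
```

Call:
{"fn": "jog_arm", "kwargs": {"increments": "0 0 0.002 0;0 0 0.003 0;0 0 0.003 0"}}

```text
time: 7.95
position: [521.0, 28.1, 22.6]
tcp_rot: [0.037, 0.999, -0.001, 0.0]
wrist_force: [-2.5, 1.7, 2.2]
grip_width: 0.362
```

Call:
{"fn": "jog_arm", "kwargs": {"increments": "0 0 0 0;0 0 0 0;0 0 0 0;0 0 -0.02 0;0 0 -0.06 0;0 0 -0.1 0", "claw": 0.065}}

```text
time: 8.55
position: [520.5, 28.0, 123.5]
tcp_rot: [0.037, 0.999, -0.001, -0.001]
wrist_force: [1.2, 0.4, -0.1]
grip_width: 0.76
```

Run:
```python
from h import *
from go import go
go(533,202,60,90)
for n,u,v in(('side',262,220),('top',240,195)):
    c=camera(n);cr=c['frame'][v-60:v+60,u-75:u+75]
    cv2.imwrite(f'pics/c8{n}.png',cv2.cvtColor(cv2.resize(cr,None,fx=5,fy=5),cv2.COLOR_RGB2BGR))
```

```text
t 8.55 pos [520.5  28.  123.5] ang 175.7 q6 -24.7 F [ 1.2  0.4 -0.1] grip 64.9
shift m [0.0005 0.1746 0.063 ] turn deg 85.7
```

View pics/c8side.png

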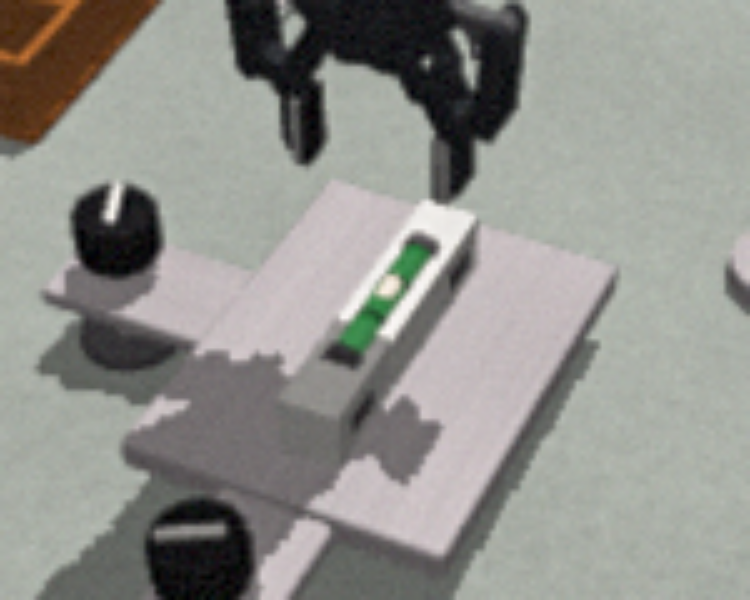

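View pics/c8top.png

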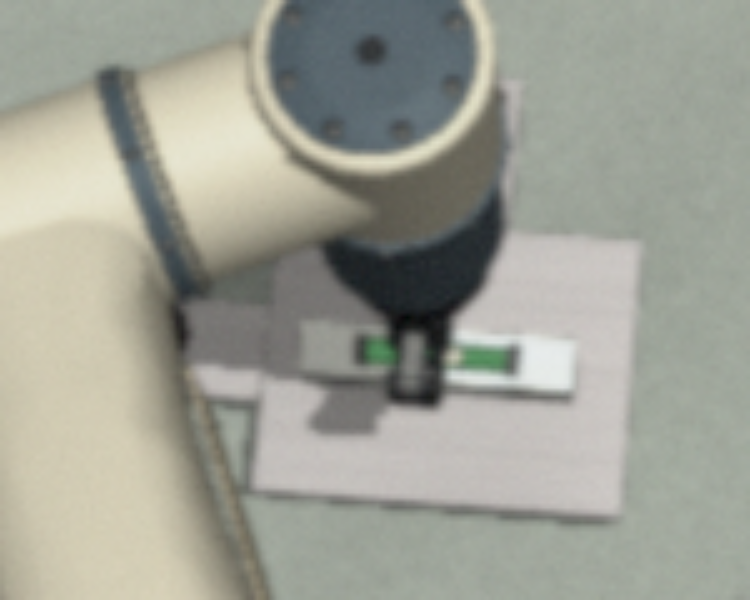

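The level lies along the plate and is released; the bubble is already drifting towards the -y end. I'll move over the long-side knob while it settles.

Call:
{"fn": "jog_arm", "kwargs": {"increments": "0 0.045 0 0;0 0.09 0 0;0 0.135 0 0;-0.013 0.174 0 0;-0.013 0.174 0.02 0;-0.013 0.174 0.04 0", "claw": 0.07}}

```text
time: 9.25
position: [552.1, 202.9, 88.5]
tcp_rot: [0.036, 0.999, 0.001, 0.006]
wrist_force: [0.7, -0.8, -0.3]
grip_width: 0.821
```

```bash
cat > bub.py <<'E'
from h import *
def bub(n,tag,axis=0,z=89,show=True):
    # axis 0: long (plate y), 1: across (plate x)
    c=camera(n);f=c['frame'];a=np.radians(-4.29)
    yd=np.array([-np.sin(a),np.cos(a)]);xd=np.array([yd[1],-yd[0]]);d=(yd,xd)[axis];e=(xd,yd)[axis];C=np.array([521.3,28.])
    u0,v0=map(int,proj(c,(521,28,z)))
    hsv=cv2.cvtColor(f,cv2.COLOR_RGB2HSV)
    m=cv2.inRange(hsv,(45,80,25),(85,255,255))
    w=np.zeros_like(m);w[v0-40:v0+40,u0-45:u0+45]=1;m*=w
    pts=np.argwhere(m)[:,::-1];q=np.array([onz(c,u,v,z)[:2]-C for u,v in pts]);s=q@d;tt=q@e
    off=np.median(tt);vis=[s.min(),s.max()]
    # profile along axis
    S=np.arange(s.min()-10,s.max()+10,1.)
    pr=[]
    for k in S:
        vals=[]
        for o in(-3,-1.5,0,1.5,3):
            p=C+d*k+e*(off+o);u,v=proj(c,(p[0],p[1],z));vals.append(cv2.getRectSubPix(f,(1,1),(u,v))[0,0].astype(float))
        pr.append(np.mean(vals,0))
    pr=np.array(pr);red=pr[:,0]-0.0*pr[:,1]
    r=pr[:,0]-pr[:,1]  # green: negative, white ~0, black ~0
    bri=pr[:,0]; inside=(S>s.min()+3)&(S<s.max()-3)
    wgt=np.clip(bri-0.5*bri[inside].max(),0,None)*inside
    ctr=(wgt*S).sum()/wgt.sum(); mid=(s.min()+s.max())/2
    print(n,tag,'green',np.round(vis,1),'len',round(s.max()-s.min(),1),'off',off.round(1),'bubble',ctr.round(1),'rel mid',(ctr-mid).round(1))
    cr=f[v0-40:v0+40,u0-60:u0+60]
    if show:cv2.imwrite(f'pics/{tag}{n}.png',cv2.cvtColor(cv2.resize(cr,None,fx=6,fy=6,interpolation=cv2.INTER_CUBIC),cv2.COLOR_RGB2BGR))
E
python3 - <<'E'
from bub import *
from go import go
bub('side','b1');bub('top','b1');go(534,202.5,28,175.7)
E
```

```text
side b1 green [-39.7 100.7] len 140.4 off -3.0 bubble 45.8 rel mid 15.3
top b1 green [-33.5  42.3] len 75.7 off -2.5 bubble -2.0 rel mid -6.4
t 9.35 pos [549.6 200.7  85.9] ang 175.8 q6 -40.0 F [ 0.2  0.5 -0.1] grip 69.8
shift m [0.016  0.0008 0.0578] turn deg 0.1
```

View pics/b1side.png

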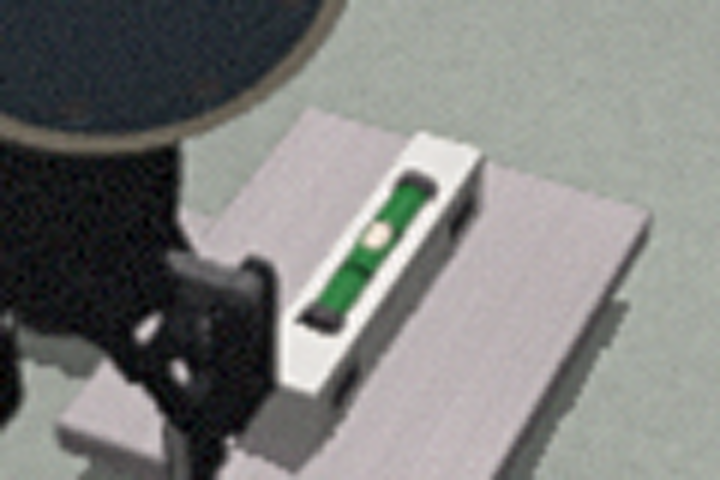

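View pics/b1top.png

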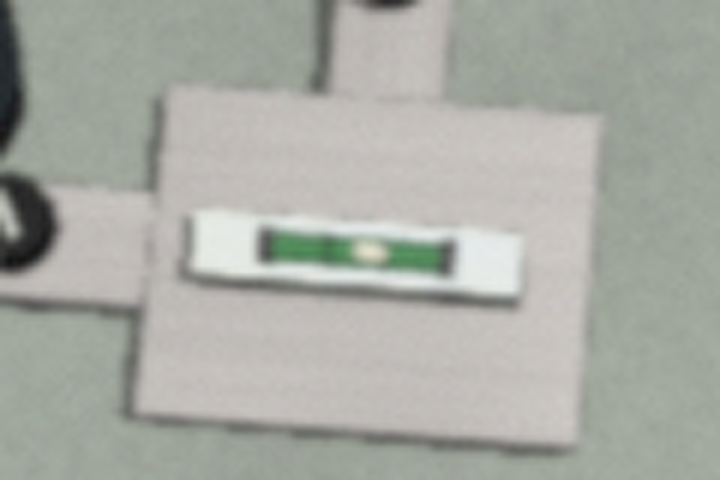

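The top crop shows the vial caps at x=265 and 445 and the bubble at 370, so the bubble is about 6–7 mm towards -y. My x shift went the wrong way; I'll correct that over the knob.

Call:
{"fn": "jog_arm", "kwargs": {"increments": "0.016 0.001 0.01 0;0.016 0.001 0.02 0;0.016 0.001 0.02 0"}}

```text
time: 9.65
position: [533.5, 202.3, 65.3]
tcp_rot: [0.037, 0.999, -0.002, 0.003]
wrist_force: [0.7, 0.1, -0.9]
grip_width: 0.819
```

Run:
```python
from bub import *
from go import go
bub('top','b2')
c=camera('side');u,v=225,260;cr=c['frame'][v-55:v+55,u-70:u+70]
cv2.imwrite(f'pics/k1.png',cv2.cvtColor(cv2.resize(cr,None,fx=5,fy=5),cv2.COLOR_RGB2BGR))
go(534,202.5,28,175.7)
```

```text
top b2 green [-33.5  42.3] len 75.7 off -2.5 bubble -2.0 rel mid -6.4
t 9.75 pos [534.7 202.7  66.6] ang 175.8 q6 -41.1 F [1.1 0.1 0.2] grip 70.2
shift m [ 0.001  -0.0002  0.0386] turn deg 0.1
```

View pics/k1.png

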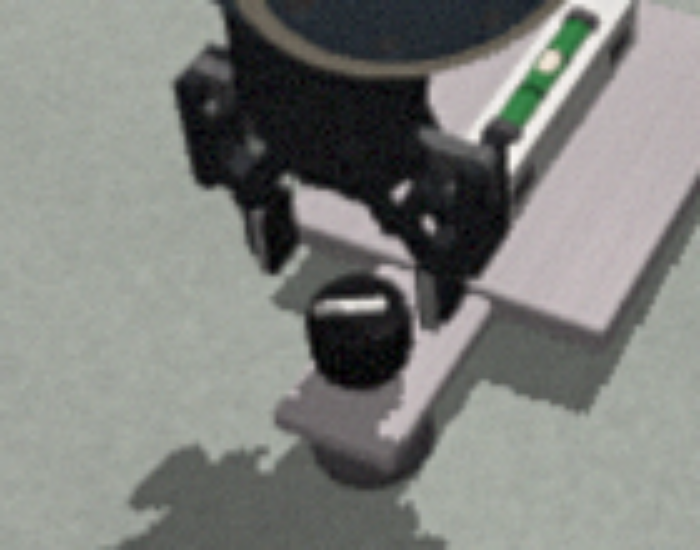

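View pics/b2top.png

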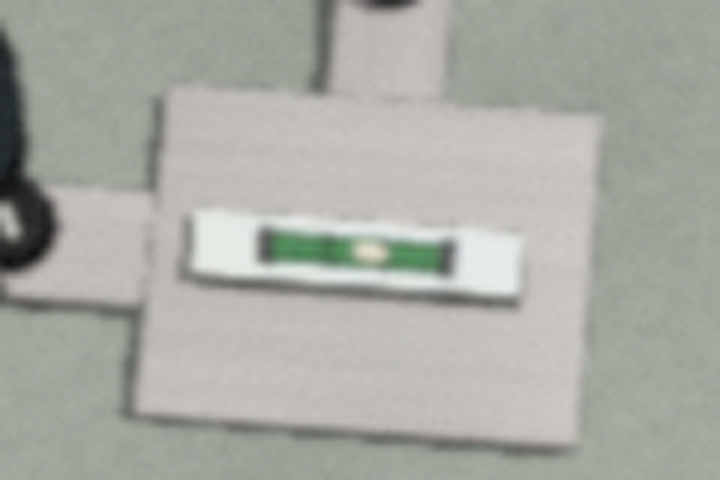

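Call:
{"fn": "jog_arm", "kwargs": {"increments": "0.001 0 0.015 0;0.001 0 0.028 0;0.001 0 0.038 0;0.001 0 0.038 0;0.001 0 0.038 0"}}

```text
time: 10.25
position: [534.6, 202.7, 29.1]
tcp_rot: [0.037, 0.999, -0.001, 0.004]
wrist_force: [0.0, -0.4, 0.2]
grip_width: 0.821
```

Run:
```python
from h import *
from go import go
c=camera('side');u,v=225,260;cr=c['frame'][v-55:v+55,u-70:u+70]
cv2.imwrite(f'pics/k2.png',cv2.cvtColor(cv2.resize(cr,None,fx=5,fy=5),cv2.COLOR_RGB2BGR))
go(534,202.5,28,175.7)
```

```text
t 10.3 pos [534.7 202.9  29.4] ang 175.8 q6 -41.2 F [0.4 0.5 0.1] grip 70.0
shift m [ 0.0007 -0.0004  0.0014] turn deg 0.1
```

View pics/k2.png

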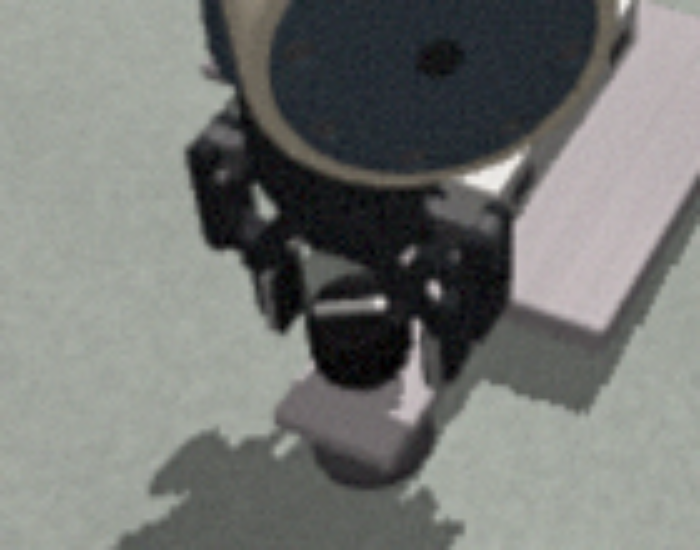

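Call:
{"fn": "jog_arm", "kwargs": {"increments": "0 0 0 0;0 0 0 0;0 0 0 0;0 0 0 0;0 0 0 0", "claw": 0.03, "force": 60}}

```text
time: 10.8
position: [538.6, 203.1, 31.7]
tcp_rot: [0.037, 0.999, -0.0, 0.008]
wrist_force: [8.8, -3.6, 1.0]
grip_width: 0.496
```

Call:
{"fn": "jog_arm", "kwargs": {"increments": "0 0 0 5;0 0 0 10;0 0 0 15;0 0 0 20;0 0 0 25;0 0 0 30;0 0 0 30;0 0 0 30;0 0 0 30"}}

```text
time: 11.7
position: [540.5, 202.5, 31.8]
tcp_rot: [0.294, 0.956, 0.002, 0.009]
wrist_force: [9.1, -3.3, -6.5]
grip_width: 0.498
```

Run:
```python
from bub import *
from go import go
bub('top','b3');go(534,202.5,28,145.7)
```

```text
top b3 green [-33.5  42.3] len 75.7 off -2.6 bubble 1.1 rel mid -3.2
t 11.75 pos [540.5 202.5  31.8] ang 145.8 q6 -71.2 F [ 9.7 -3.6 -6.8] grip 42.1
shift m [ 0.0054 -0.0037  0.0037] turn deg 0.1
```

Let the bubble settle while still holding, then look again.

Call:
{"fn": "jog_arm", "kwargs": {"increments": "0 0 0 0;0 0 0 0;0 0 0 0;0 0 0 0;0 0 0 0;0 0 0 0;0 0 0 0;0 0 0 0;0 0 0 0;0 0 0 0"}}

```text
time: 12.75
position: [540.6, 202.5, 31.8]
tcp_rot: [0.294, 0.956, 0.002, 0.009]
wrist_force: [4.6, -1.9, -4.0]
grip_width: 0.493
```

Run:
```python
from bub import *
from go import go
bub('top','b4');go(534,202.5,28,145.7)
```

```text
top b4 green [-33.5  42.3] len 75.7 off -2.8 bubble 3.8 rel mid -0.6
t 12.8 pos [540.6 202.5  31.8] ang 145.8 q6 -71.2 F [ 5.  -1.  -2.6] grip 42.6
shift m [ 0.0055 -0.0037  0.0037] turn deg 0.1
```

View pics/b4top.png

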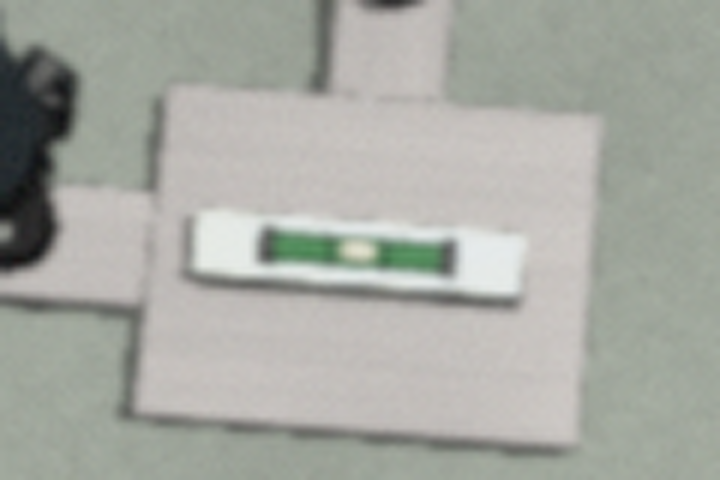

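The bubble sits at 358 with the lines at about 335 and 380, so it is centred. Release the knob and rise.

Call:
{"fn": "jog_arm", "kwargs": {"increments": "0 0 0 0;0 0 0 0;0 0 0 0;0 0 0 0;0 0 -0.03 0;0 0 -0.06 0;0 0 -0.09 0", "claw": 0.07}}

```text
time: 13.5
position: [538.5, 202.6, 123.0]
tcp_rot: [0.294, 0.956, 0.002, 0.009]
wrist_force: [0.4, 0.6, -0.9]
grip_width: 0.821
```

Run:
```python
from bub import *
from go import go
bub('top','b5');go(521,28,123,175.7)
```

```text
top b5 green [-33.5  42.3] len 75.7 off -2.7 bubble 3.9 rel mid -0.5
t 13.55 pos [541.7 203.5 129.1] ang 145.8 q6 -71.2 F [ 1.6 -0.2  5.3] grip 69.8
shift m [-0.0814 -0.157   0.0052] turn deg -29.9
```

Step 1 should be met: the bubble is at -0.5 mm and the level is untouched. Back to the level to regrip it.

Call:
{"fn": "jog_arm", "kwargs": {"increments": "-0.023 -0.045 0 -7.5;-0.046 -0.09 0 -15;-0.07 -0.135 0 -22.5;-0.0815 -0.157 0.005 -29.9;-0.0815 -0.157 0.005 -29.9;-0.0815 -0.157 0.005 -29.9;-0.0815 -0.157 0.005 -29.9"}}

```text
time: 14.25
position: [521.4, 28.5, 123.4]
tcp_rot: [0.037, 0.999, 0.001, 0.014]
wrist_force: [0.2, 0.2, -0.5]
grip_width: 0.823
```

```bash
python3 go.py 521 28 22.6 175.7
```

```text
t 14.25 pos [521.4  28.5 123.4] ang 175.7 q6 -25.2 F [ 0.2  0.2 -0.5] grip 70.3
shift m [ 0.0032 -0.0009  0.1007] turn deg 0.0
```

Call:
{"fn": "jog_arm", "kwargs": {"increments": "0.001 -0.001 0.03 0;0.002 -0.001 0.06 0;0.003 -0.001 0.09 0;0.003 -0.001 0.1 0;0.003 -0.001 0.1 0;0.003 -0.001 0.1 0"}}

```text
time: 14.85
position: [522.4, 28.5, 24.6]
tcp_rot: [0.037, 0.999, 0.001, 0.015]
wrist_force: [-0.1, -0.7, 0.5]
grip_width: 0.821
```

Run:
```python
from h import *
from go import go
go(521,28,22.6,175.7)
c=camera('side')
u,v=270,220;cr=c['frame'][v-60:v+60,u-75:u+75]
cv2.imwrite(f'pics/g1.png',cv2.cvtColor(cv2.resize(cr,None,fx=5,fy=5),cv2.COLOR_RGB2BGR))
```

```text
t 14.85 pos [522.4  28.5  24.6] ang 175.8 q6 -25.3 F [-0.1 -0.7  0.5] grip 70.1
shift m [ 0.0014 -0.0007  0.002 ] turn deg 0.1
```

View pics/g1.png

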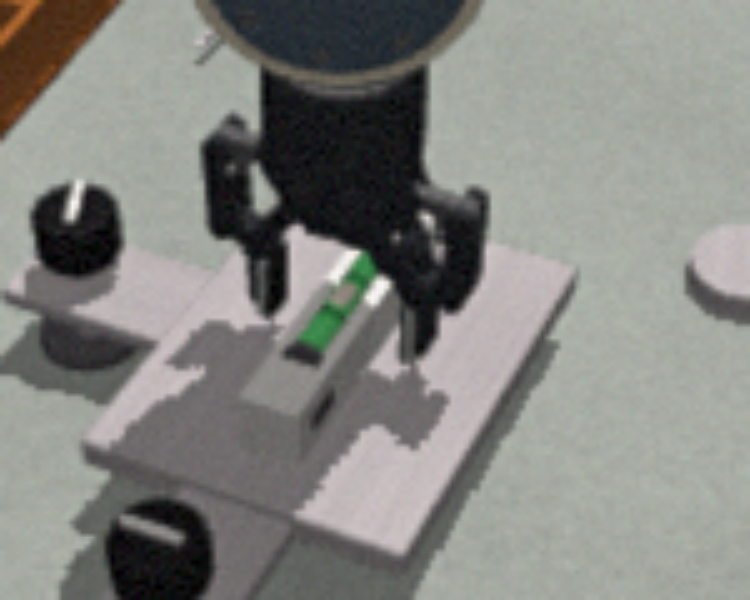

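Call:
{"fn": "jog_arm", "kwargs": {"increments": "0.001 0 0.002 0;0.001 0 0.002 0;0.001 0 0.002 0;0.001 0 0.002 0;0.001 0 0.002 0;0.001 0 -0.02 0;0.001 0 -0.04 0", "claw": 0.01}}

```text
time: 15.6
position: [518.5, 28.2, 63.9]
tcp_rot: [0.037, 0.999, 0.001, 0.013]
wrist_force: [1.0, 0.1, -4.8]
grip_width: 0.368
```

Call:
{"fn": "jog_arm", "kwargs": {"increments": "0 0 -0.01 -8.5;0 0 -0.01 -17;0 0 -0.01 -25.5;0 0 -0.01 -34;0 0 -0.01 -42.5;0 0 -0.01 -51;0 0 -0.01 -59.5;0 0 -0.01 -68;0 0 -0.01 -76.5;0 0 -0.01 -85;0 0 -0.01 -90;0 0 -0.01 -90"}}

```text
time: 16.8
position: [516.9, 28.0, 72.5]
tcp_rot: [-0.68, 0.733, -0.008, 0.009]
wrist_force: [0.7, -0.2, -5.0]
grip_width: 0.362
```

Run:
```python
from h import *
from go import go
go(521,28,25,265.7)
c=camera('side')
u,v=270,200;cr=c['frame'][v-60:v+60,u-75:u+75]
cv2.imwrite(f'pics/g2.png',cv2.cvtColor(cv2.resize(cr,None,fx=5,fy=5),cv2.COLOR_RGB2BGR))
```

```text
t 16.8 pos [516.9  28.   72.5] ang -94.3 q6 64.7 F [ 0.7 -0.2 -5. ] grip 30.9
shift m [-0.0001 -0.0029  0.0476] turn deg 0.0
```

View pics/g2.png

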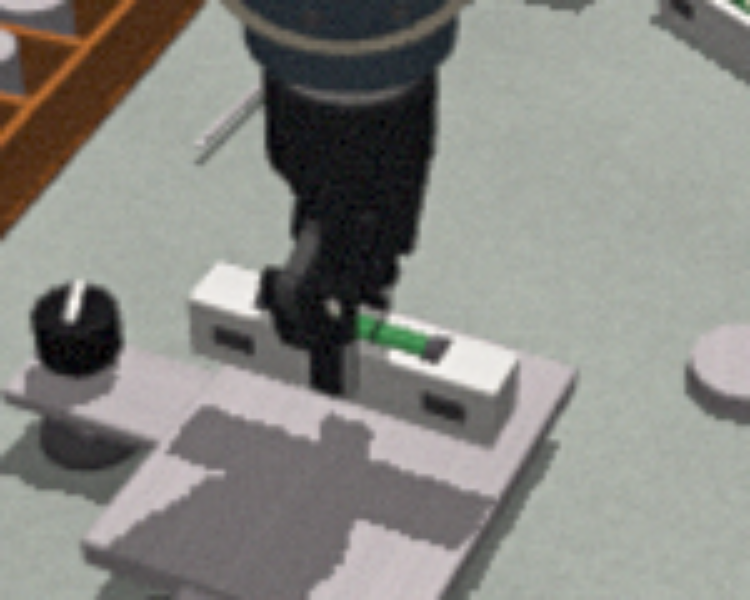

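Call:
{"fn": "jog_arm", "kwargs": {"increments": "0 -0.002 0.02 0;0 -0.003 0.04 0;0 -0.003 0.044 0;0 -0.003 0.044 0;0 -0.003 0.044 0"}}

```text
time: 17.35
position: [521.8, 27.9, 29.7]
tcp_rot: [-0.679, 0.734, -0.008, 0.01]
wrist_force: [0.3, 0.1, -4.7]
grip_width: 0.366
```

Call:
{"fn": "jog_arm", "kwargs": {"increments": "0 0 0.002 0;0 0 0.003 0;0 0 0.004 0;0 0 0.004 0"}}

```text
time: 17.75
position: [521.9, 27.9, 25.7]
tcp_rot: [-0.679, 0.734, -0.008, 0.01]
wrist_force: [0.7, 0.6, -5.2]
grip_width: 0.365
```

Call:
{"fn": "jog_arm", "kwargs": {"increments": "0 0 0.002 0;0 0 0.003 0;0 0 0.003 0"}}

```text
time: 18.05
position: [522.4, 28.0, 23.9]
tcp_rot: [-0.679, 0.734, -0.009, 0.01]
wrist_force: [-1.8, 0.9, 4.7]
grip_width: 0.362
```

Call:
{"fn": "jog_arm", "kwargs": {"increments": "0 0 0 0;0 0 0 0;0 0 0 0;0 0 -0.03 0;0 0 -0.07 0;0 0 -0.1 0", "claw": 0.07}}

```text
time: 18.65
position: [520.4, 27.8, 126.2]
tcp_rot: [-0.679, 0.734, -0.009, 0.011]
wrist_force: [0.6, 0.7, 0.5]
grip_width: 0.822
```

Run:
```python
from bub import *
from go import go
go(671,17,90,265.7)
bub('side','d1',1)
```

```text
t 18.65 pos [520.4  27.8 126.2] ang -94.4 q6 64.7 F [0.6 0.7 0.5] grip 70.2
shift m [-0.0007 -0.1498  0.0406] turn deg -0.1
side d1 green [-41.9 108.6] len 150.5 off 3.2 bubble 70.4 rel mid 37.1
```

View pics/d1side.png

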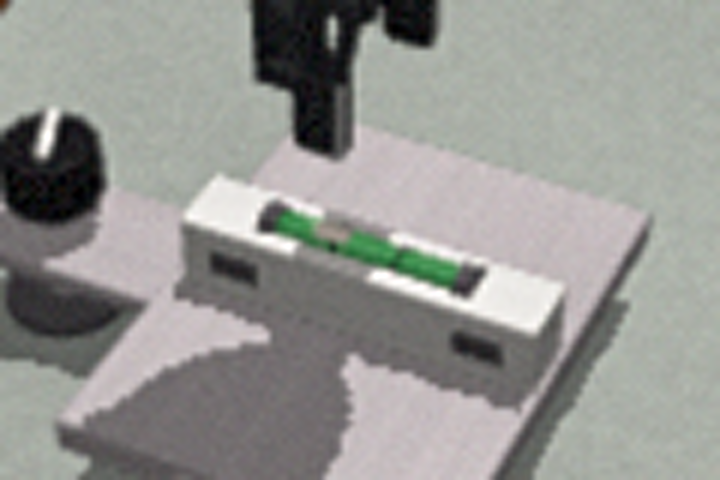

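The level lies across and is released. The bubble is heading to the +x end, so +x is high and that knob must turn counter-clockwise. Moving over it now.

Call:
{"fn": "jog_arm", "kwargs": {"increments": "0 -0.045 0 0;0 -0.09 0 0;0 -0.135 0 0;-0.001 -0.15 0.02 0;-0.001 -0.15 0.04 0;-0.001 -0.15 0.05 0;-0.001 -0.15 0.05 0;-0.001 -0.15 0.05 0"}}

```text
time: 19.5
position: [675.0, 17.5, 88.2]
tcp_rot: [-0.68, 0.733, -0.013, 0.015]
wrist_force: [0.1, 0.2, 1.4]
grip_width: 0.821
```

```bash
python3 - <<'E'
import re
s=open('bub.py').read()
s=s.replace("m*=w\n","m*=w\n    mm=cv2.morphologyEx(m,cv2.MORPH_CLOSE,np.ones((9,9),np.uint8));k,l,st,ce=cv2.connectedComponentsWithStats(mm);m[l!=1+st[1:,4].argmax()]=0\n")
open('bub.py','w').write(s)
E
python3 - <<'E'
from bub import *
from go import go
go(671,17,28,265.7)
bub('side','d2',1)
bub('top','d2',1)
c=camera('side');u,v=215,200;cr=c['frame'][v-55:v+55,u-70:u+70]
cv2.imwrite(f'pics/k3.png',cv2.cvtColor(cv2.resize(cr,None,fx=5,fy=5),cv2.COLOR_RGB2BGR))
E
```

```text
t 19.5 pos [675.   17.5  88.2] ang -94.4 q6 70.5 F [0.1 0.2 1.4] grip 70.1
shift m [0.0011 0.0063 0.06  ] turn deg -0.1
side d2 green [-40.5  39.9] len 80.4 off 3.4 bubble 14.8 rel mid 15.0
top d2 green [-39.6  38. ] len 77.7 off 2.5 bubble 13.7 rel mid 14.5
```

View pics/k3.png

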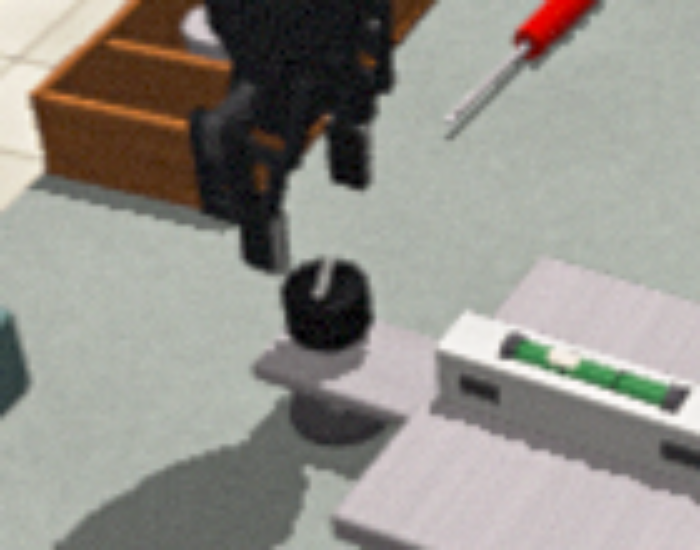

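View pics/d2top.png

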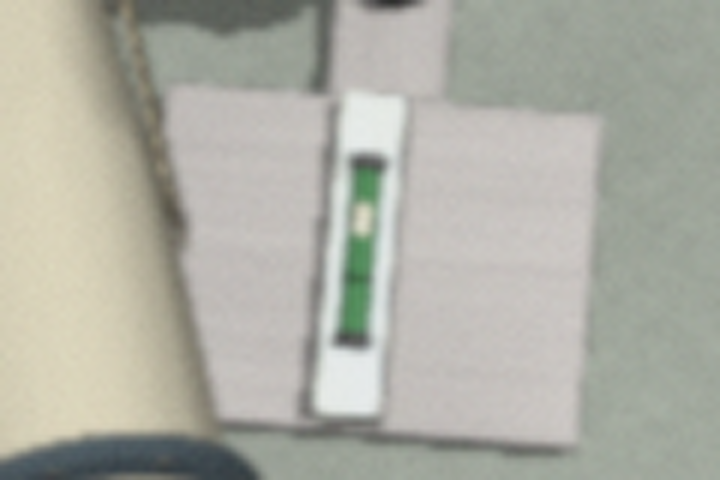

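View pics/d2side.png

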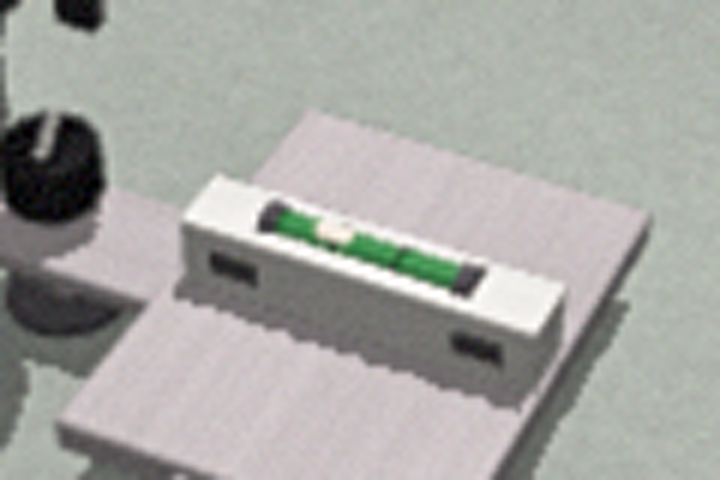

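The bubble is at +14.5 mm (both views agree, settled). That is about 0.0217 rad of slope, or 1.08 rad ≈ 62° counter-clockwise.

Call:
{"fn": "jog_arm", "kwargs": {"increments": "0.001 0.001 0.02 0;0.001 0.003 0.04 0;0.001 0.004 0.056 0;0.001 0.004 0.056 0;0.001 0.004 0.056 0"}}

```text
time: 20.15
position: [674.1, 17.2, 34.0]
tcp_rot: [-0.68, 0.733, -0.013, 0.016]
wrist_force: [-0.2, 1.1, 0.4]
grip_width: 0.819
```

Run:
```python
from bub import *
from go import go
go(671,17,31,265.7)
c=camera('side');u,v=215,200;cr=c['frame'][v-55:v+55,u-70:u+70]
cv2.imwrite(f'pics/k4.png',cv2.cvtColor(cv2.resize(cr,None,fx=5,fy=5),cv2.COLOR_RGB2BGR))
```

```text
t 20.15 pos [674.1  17.2  34. ] ang -94.3 q6 70.4 F [-0.2  1.1  0.4] grip 69.9
shift m [0.0004 0.0032 0.0028] turn deg -0.0
```

View pics/k4.png

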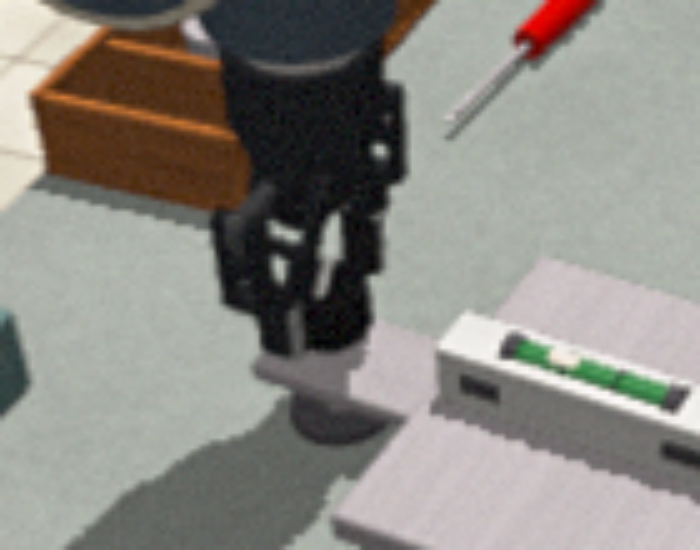

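Call:
{"fn": "jog_arm", "kwargs": {"increments": "0 0.001 0 0;0 0.001 0 0;0 0.001 0 0;0 0.001 0 0;0 0.001 0 0", "claw": 0.03, "force": 60}}

```text
time: 20.7
position: [674.2, 13.6, 37.8]
tcp_rot: [-0.68, 0.733, -0.016, 0.016]
wrist_force: [-3.1, -8.8, 9.3]
grip_width: 0.492
```

Call:
{"fn": "jog_arm", "kwargs": {"increments": "0 0 0 -6;0 0 0 -12;0 0 0 -18;0 0 0 -24;0 0 0 -30;0 0 0 -36;0 0 0 -42;0 0 0 -48;0 0 0 -54;0 0 0 -60;0 0 0 -62;0 0 0 -62"}}

```text
time: 21.9
position: [674.7, 12.2, 38.6]
tcp_rot: [0.96, -0.278, 0.023, -0.005]
wrist_force: [3.5, -4.9, -0.4]
grip_width: 0.49
```

Call:
{"fn": "jog_arm", "kwargs": {"increments": "0 0 0 0;0 0 0 0;0 0 0 0;0 0 0 0;0 0 0 0;0 0 0 0;0 0 0 0;0 0 0 0;0 0 0 0;0 0 0 0;0 0 0 0;0 0 0 0"}}

```text
time: 23.1
position: [674.8, 12.2, 38.6]
tcp_rot: [0.96, -0.278, 0.023, -0.005]
wrist_force: [4.2, -3.5, -2.2]
grip_width: 0.489
```

Run:
```python
from bub import *
from go import go
go(671,17,31,265.7)
bub('side','d3',1)
bub('top','d3',1)
```

```text
t 23.1 pos [674.8  12.2  38.6] ang -32.4 q6 132.5 F [ 4.2 -3.5 -2.2] grip 41.7
shift m [-0.0061 -0.0019  0.0074] turn deg 61.9
side d3 green [-39.   39.9] len 78.9 off 3.2 bubble 1.2 rel mid 0.7
top d3 green [-36.7  38. ] len 74.7 off 2.9 bubble 1.0 rel mid 0.4
```

View pics/d3top.png

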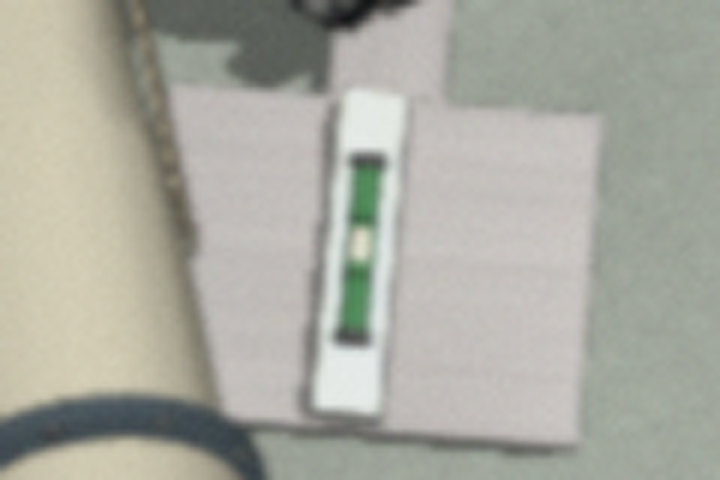

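The bubble is at +0.4 mm (top view) and +0.7 mm (side view), midway between the lines. Release the knob, rise and check again.

Call:
{"fn": "jog_arm", "kwargs": {"increments": "0 0 0 0;0 0 0 0;0 0 0 0;0 0 0 0;0 0 -0.03 0;0 0 -0.06 0;0 0 -0.1 0", "claw": 0.07}}

```text
time: 23.9
position: [669.0, 12.6, 138.1]
tcp_rot: [0.96, -0.278, 0.021, -0.004]
wrist_force: [1.3, 0.6, -0.8]
grip_width: 0.82
```

Call:
{"fn": "jog_arm", "kwargs": {"increments": "0 0 -0.02 0;0 0 -0.02 0;0 0 -0.02 0;0 0 -0.02 0;0 0 -0.02 0;0 0 -0.02 0;0 0 -0.02 0;0 0 -0.02 0;0 0 -0.02 0;0 0 -0.02 0;0 0 -0.02 0;0 0 -0.02 0"}}

```text
time: 25.1
position: [668.2, 12.7, 158.1]
tcp_rot: [0.96, -0.278, 0.021, -0.004]
wrist_force: [0.1, 0.7, 0.7]
grip_width: 0.821
```

Run:
```python
from bub import *
from go import go
go(671,17,131,265.7)
bub('side','d4',1)
bub('top','d4',1)
shot('side','final_s')
```

```text
t 25.1 pos [668.2  12.7 158.1] ang -32.3 q6 132.6 F [0.1 0.7 0.7] grip 70.1
shift m [-0.001  -0.0046  0.0272] turn deg 62.0
side d4 green [-39.   39.9] len 78.9 off 3.1 bubble 0.9 rel mid 0.5
top d4 green [-36.7  38.3] len 75.0 off 2.7 bubble 0.7 rel mid -0.0
```

View pics/final_s.png

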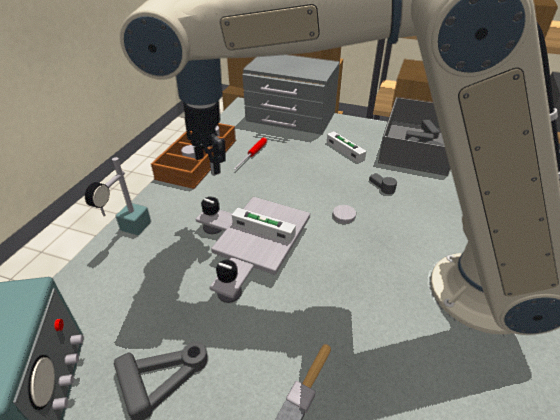

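The level lies across the plate (side ~(263,223)), the arm is clear, and the bystanders are where they started. Handing in.

```bash
python3 -c "
from h import *
print(finish_job())"
```

```text
the job is handed in; nothing more can be done
None
```

I levelled the plate both ways and handed the job in at about 25 s of the 67 s allowed. The hand-in reports no verdict, so the result rests on my own checks.

- **Long side:** I laid the nearer of the two look-alike levels along the plate and turned the long-side knob 30° clockwise. The bubble went from -6.4 mm to -0.5 mm, read after letting the knob go.
- **Across:** I picked the level up, laid it across and turned the short-side knob 62° counter-clockwise. The bubble went from +14.5 mm to 0.0 mm in the top view and +0.5 mm in the side view.
- **End state:** the level lies across near the plate's middle, the gripper is clear, and the bystanders look unmoved.

**What disagreed:**
- **Tool height:** the real fingertips sat about 33 mm higher than the reported TCP height. My first close on the level ended in the air at vial height. I corrected this from the camera pictures and worked with the offset from then on.
- **Knob grips:** each grip pulled the tool 4–6 mm sideways, with about 9 N of force on each axis, and left it tilted 1–2°. I saw no effect on the level or the plate.
- **Side-view bubble readings:** two of these were wrong because of stray green pixels, so I discarded them and fixed the mask.
- **Slope along the long side:** I didn't measure it again after step 1; that screw was not touched again.

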